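# Release the battery box drawer through its catch hole

### The job

The drawer of the grey battery box is latched: take the wooden dowel out of its stand, push it gently down through the small hole in the top of the box onto the hidden spring catch, and keep the catch pressed until the drawer springs fully open. Then put the dowel back in the hole of its stand, standing on the bottom of the hole, and let go. Leave the other things on the table where they are.

Things in the scene. Friction and masses are not known exactly. Their poses are not given: they have to be found in the camera images.
- battery_box: Grey metal battery box, fixed: 160 mm long (its x), 120 wide (its y), 100 high, flat aluminium top 5 mm thick. Origin: centre of its underside; z up; x points to its drawer end. Two terminal posts 16 mm high stand on top, 55 mm from centre towards the drawer, 25 mm either side. A push by the dowel of more than 25 N on the box or its catch breaks something.
- hole (a point): Centre of the mouth of the round vertical release hole in the box's top, level with the top, 50 mm from the box's centre away from the drawer. 15 mm across, slightly chamfered. Below it lies the back of the spring catch, a flat steel striker 20 mm across; its depth differs at every start, 8 to 32 mm below this point, and is not measured: find it by feel.
- drawer (a joint): Drawer opening in m: under 0.002 latched, 0.05 fully open. Own spring slides it along the box's x, damped, about 25 mm/s. Catch: resists a push with 3 N at first, 0.75 N more per mm; frees the drawer after 6 to 7 mm (9 to 10 N); hard stop at 10 mm (about 11 N). Keep it pressed till the drawer is 30 mm out: let go earlier, it catches the drawer again 18 mm out, until pressed once more.
- dowel_mid (a point): Centre (half-way up) of the plain round wooden dowel, 12 mm across and 140 mm long, 13 g or so, its foot slightly chamfered. z runs along it, up from the foot. It stands upright in the stand, its foot on the bottom of the hole, with 108 mm of it above the stand's top.
- dowel_foot (a point): Centre of the dowel's foot end, 70 mm below dowel_mid along its z.
- stand_hole (a point): Centre of the mouth of the hole in the dowel's stand, a plywood block 70 x 70 x 40 mm fixed to the table; this point is on its top, 40 mm above the table. The hole is vertical, 15 mm across and 32 mm deep, its mouth chamfered.
- cell_holder: Bystander: clear plate 66 x 58 mm, 20 mm high, with three small cells; loose. Origin: centre of its underside.
- brass_mass: Bystander: brass weight, 32 mm across, 46 mm high; loose. Origin: centre of its underside.
- alu_rod: Bystander: upright aluminium cylinder, 28 mm across, 50 mm high; loose. Origin: centre of its underside.
- beaker: Bystander: glass beaker, 68 mm across, 85 mm high; loose. Origin: centre of its underside.
- spool: Bystander: black spool of copper, 48 mm across, 36 mm high; loose. Origin: centre of its underside.
- pen: Bystander: green pen, 125 mm long, 10 mm thick, lying loose on the notebook. Origin: middle of its underside.
Mind the look-alikes: they are no part of the job. Of the things that look like the part that bears stand_hole, take the one that is farthest to the robot's right at the start.

How it is judged:
By the outcome, as a careful person would: the job done as asked, in the order asked, and still so for the second after the job is handed in, with the robot touching nothing.
It also fails if it takes over 64 s, if anything falls off the work surface, if the arm or the gripper's body presses on something with over 40 N, if the wrist force passes 120 N, or if a joint passes its speed limit or range.

### The arm

A 7-joint arm with a two-finger parallel gripper is mounted at the origin on the work surface. World frame = base frame: x ahead of the robot, y to its left, z up, the work surface at z = 0. Lengths are in m, angles in rad, forces in N, time in s.
With the tool pointing down it reaches from about 0.4 to 0.9 m from the base axis. Payload 5.5 kg.
Tool frame: the origin (TCP) lies midway between the tips of the shut fingers; the grasp point (between the pads) lies 19 mm behind it (manip.grip_depth is the distance from the TCP to the grasp point, in m); z points along the fingers, y is the line along which they close (so a half turn about z gives the same grasp; the last joint's range is limited). The gripper opens to 92 mm and grips with 3 to 60 N. Pads are 19 mm wide; open, the fingers measure 130 mm over their backs; the gripper's body (75 mm by 190 mm) begins 47 mm behind the grasp point.
Start: joints at [-0.937, 0.501, -0.427, 1.55, 0.221, 1.138, -0.21], TCP at [0.235, 0.606, 0.227] pointing down, gripper open.
Joint ranges: [-2.88, 2.88], [-0.31, 2.03], [-1.54, 1.56], [0.2, 2.42], [-1.41, 4.55], [0.19, 2.02], [-2.57, 2.57]. Speed limits (rad/s): [2.57, 2.57, 3.14, 3.14, 3.14, 3.14, 3.14].

### API

Orientations are given as a unit quaternion [x, y, z, w].
In Python, from bench import manip, effector, viewer gives the robot as it stands. Calls block until the motion is done:
- manip.move_pose(position, orientation): joint-space move of the TCP to a pose.
- manip.servo_line(position, ori=None, vel=0.15): straight line of the TCP; ori=None keeps the orientation; vel is the mean speed in m/s.
- manip.movej(angles): joint-space move.
- effector.open_jaws() and effector.close(f_grip=None): open the fingers fully, or close them until they stop; f_grip is the grip in N (None keeps the last).
- manip.sleep(seconds).
- manip.solve_ik(position, orientation): joint angles nearest the present ones, or None.
- viewer.get_image(name): name is "side" or "top"; returns the picture (420x560x3 uint8, red, green, blue); there is no depth.
- viewer.get_calibration(name): a dict with "vfov" (degrees; the focal length in pixels is half the picture's height over the tangent of half this angle, whatever the lens; pixels are square), "cx", "cy" (the principal point, pixels), "eye" and "attitude" of the camera in the world. Camera axes: x right, y down, z forward; pixel columns grow to the right and rows downward; lengths in m; the calibration is good to about 2 mm. A picture is of the moment at which its call begins. get_calibration takes no time and is no camera call.
A pose or a line that the arm cannot do raises manip.PlanningError and nothing moves.
- manip.hand_in(): hands the job in; it is judged then, once.
Readings, each from a call of its own:
- manip.current_clock(): time.
- manip.current_q(): joint angles.
- manip.current_joint_velocities(): joint speeds.
- manip.current_tau(): joint torques, N m.
- manip.current_tool_pos(): TCP position.
- manip.current_tcp_rot(): TCP orientation.
- manip.current_force(): force on the tool from outside, world axes, zero at the start.
- manip.current_wrist_torque(): the same for the moment, N m.
- manip.current_finger_gap(): finger opening in m.
- manip.current_gripper_force(): force on a finger pad.
Only numpy, scipy, OpenCV 4.12 (cv2) and the standard library are available. Lean on these libraries where they do the work, as an engineer would, in place of code of your own. Each camera call takes 0.05 s, during which the arm holds its last target. There are 200 camera calls.

## Working session

There is one attempt and no reset: what is moved stays moved. The work goes in short steps, each a Python script; the robot and the scene stay as the last script left them, time stands still between calls to the robot, and variables do not carry over. Pictures are saved under pics/ and viewed, at most 10 in all, crops included, and the job is handed in when it is done.

```bash
mkdir -p pics; ls; python3 - <<'E'
from bench import manip, effector, viewer
import cv2
for n in("side","top"):
    cv2.imwrite(f"pics/{n}0.png",viewer.get_image(n)[:,:,::-1]); print(viewer.get_calibration(n))
print(manip.current_clock(),manip.current_tcp_rot(),manip.current_tool_pos(),manip.grip_depth)
E
```

```text
pics
{'vfov': 54.710251510295635, 'cx': 278.4278175214652, 'cy': 207.13688322467084, 'eye': array([ 0.33167922, -0.73916377,  0.89631361]), 'attitude': array([ 0.92178295, -0.10565559,  0.04760905, -0.36998172])}
{'vfov': 56.796870517562056, 'cx': 276.96834149332733, 'cy': 207.0623847570689, 'eye': array([0.35473548, 0.00614954, 1.16663612]), 'attitude': array([ 0.71157587, -0.69792821,  0.05048461, -0.06330329])}
0.1 [ 1.84309235e-01  9.82867903e-01 -8.68256937e-04 -1.93692478e-04] [0.23534867 0.60522182 0.22578149] 0.0188
```

View pics/side0.png

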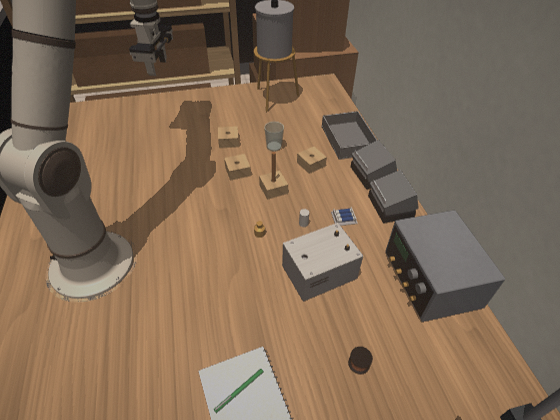

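View pics/top0.png

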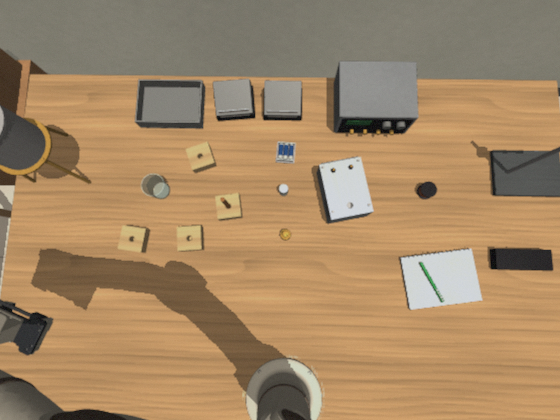

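The side view shows the arm, the box with its two posts at (337,233)/(347,247) and the hole near (305,257). The top view shows the box at (345,190), with posts at (333,170)/(351,167) and the hole near (350,206).

Stand candidates in the top view are (228,207) with the dowel, (200,156), (190,238) and (132,239). The robot's right is the image's right, so (228,207) is farthest right, and it is also the one holding the dowel. I'll confirm it in an enlarged crop.

```bash
python3 - <<'E'
import cv2,numpy as np
t=cv2.imread("pics/top0.png");s=cv2.imread("pics/side0.png")
R=lambda im,x,y,w,h,k:cv2.resize(im[y:y+h,x:x+w],None,fx=k,fy=k,interpolation=cv2.INTER_CUBIC)
a=np.hstack([R(t,200,180,66,50,6),R(t,312,150,66,75,4)[:300,:264]])
b=np.hstack([R(s,245,140,66,60,5)[:,:330],R(s,278,222,66,60,5)])
W=max(a.shape[1],b.shape[1]);p=lambda m:np.pad(m,((0,0),(0,W-m.shape[1]),(0,0)))
o=np.vstack([p(a),p(b)]);print(o.shape);cv2.imwrite("pics/crop0.png",o)
E
```

```text
(600, 660, 3)
```

View pics/crop0.png

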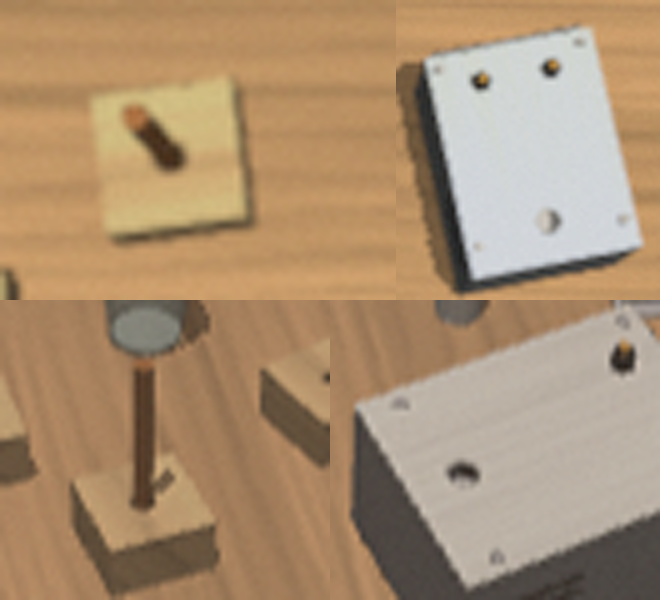

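The crop confirms the dowel stands in the rightmost stand, with its base at top px (228.8,206.7). The box hole is at top px (350,205), on the end away from the posts. Next I'll measure both by fitting the known rectangles.

```bash
cat > h.py <<'E'
import numpy as np,cv2
from bench import manip, effector, viewer
from scipy.spatial.transform import Rotation as R
def cam(n):
    c=viewer.get_calibration(n); f=210/np.tan(np.radians(c["vfov"])/2)
    return f,c["cx"],c["cy"],np.array(c["eye"]),R.from_quat(c["attitude"]).as_matrix()
def toplane(n,px,z):
    f,cx,cy,e,A=cam(n); px=np.atleast_2d(px).astype(float)
    d=np.c_[(px[:,0]-cx)/f,(px[:,1]-cy)/f,np.ones(len(px))]@A.T
    return (e+d*((z-e[2])/d[:,2])[:,None])[:,:2]
def proj(n,P):
    f,cx,cy,e,A=cam(n); p=(np.atleast_2d(P)-e)@A
    return np.c_[p[:,0]/p[:,2]*f+cx,p[:,1]/p[:,2]*f+cy]
E
cat > fit.py <<'E'
from h import *
from scipy.optimize import least_squares
# rectangle pose by maximising edge gradient along the model outline
def fitrect(n,img,c0,yaw0,L,W,z):
    g=cv2.GaussianBlur(cv2.cvtColor(img,cv2.COLOR_BGR2GRAY).astype(np.float32),(0,0),1.0)
    m=np.hypot(cv2.Sobel(g,5,1,0),cv2.Sobel(g,5,0,1))
    u=np.linspace(-.46,.46,60); o=np.full(60,.5)
    q=np.r_[np.c_[u*L,o*W],np.c_[u*L,-o*W],np.c_[o*L,u*W],np.c_[-o*L,u*W]]
    def cost(p):
        c,s=np.cos(p[2]),np.sin(p[2]); w=q@np.array([[c,s],[-s,c]])+p[:2]
        x=proj(n,np.c_[w,np.full(len(w),z)]).astype(np.float32)
        return -np.minimum(cv2.remap(m,x[None,:,0],x[None,:,1],1),150).mean()
    from scipy.optimize import differential_evolution as de
    r=de(cost,[(c0[0]-.012,c0[0]+.012),(c0[1]-.012,c0[1]+.012),(yaw0-.15,yaw0+.15)],seed=1,tol=1e-6,maxiter=80)
    return r.x,r.fun
t=cv2.imread("pics/top0.png");s=cv2.imread("pics/side0.png")
sc=toplane("top",[[215.3,196.2],[238.3,192.8],[241.7,217],[218,220]],.04)
bc=toplane("top",[[319,165],[361,156.75],[373.25,211.25],[330,219.5]],.1)
for q in(sc,bc): print(np.round(q,4).tolist(),[round(float(np.linalg.norm(q[i]-q[i-1])),4) for i in range(4)],q.mean(0))
ys=np.arctan2(*(sc[0]-sc[3])[::-1]); yb=np.arctan2(*(bc[0]-bc[3])[::-1])
for n,im in(("top",t),("side",s)):
    p,f=fitrect(n,im,sc.mean(0),ys,.07,.07,.04); print(n,"stand",p.round(4),f)
    p,f=fitrect(n,im,bc.mean(0),yb,.16,.12,.1); print(n,"box",p.round(4),f,"hole",(p[:2]-.05*np.array([np.cos(p[2]),np.sin(p[2])])).round(4))
print("hole direct",toplane("top",[349.8,205.1],.1),toplane("side",[304.5,256.5],.1))
print("dowel top",toplane("top",[222.3,199.3],.148),toplane("side",[274,151.6],.148))
E
python3 fit.py
```

```text
[[0.5669, 0.2118], [0.5784, 0.144], [0.5063, 0.1313], [0.4961, 0.2006]] [0.0717, 0.0688, 0.0732, 0.07] [0.53691148 0.17190971]
[[0.6505, -0.089], [0.6765, -0.2076], [0.521, -0.2392], [0.4957, -0.1198]] [0.1578, 0.1215, 0.1587, 0.122] [ 0.58592274 -0.16391856]Traceback (most recent call last):
  File "fit.py", line 22, in <module>
    p,f=fitrect(n,im,sc.mean(0),ys,.07,.07,.04); print(n,"stand",p.round(4),f)
        ~~~~~~~^^^^^^^^^^^^^^^^^^^^^^^^^^^^^^^^
  File "fit.py", line 14, in fitrect
    r=de(cost,[(c0[0]-.012,c0[0]+.012),(c0[1]-.012,c0[1]+.012),(yaw0-.15,yaw0+.15)],seed=1,tol=1e-6,maxiter=80)
    return fun(*args, **kwargs)
    ret = solver.solve()
    next(self)
    ~~~~^^^^^^
    energy = self.func(parameters)
    return self.f(x, *self.args)
           ~~~~~~^^^^^^^^^^^^^^^
  File "fit.py", line 11, in cost
    x=proj(n,np.c_[w,np.full(len(w),z)]).astype(np.float32)
      ~~~~^^^^^^^^^^^^^^^^^^^^^^^^^^^^^^
  File "h.py", line 12, in proj
    f,cx,cy,e,A=cam(n); p=(np.atleast_2d(P)-e)@A
                ~~~^^^
  File "h.py", line 5, in cam
    c=viewer.get_calibration(n); f=210/np.tan(np.radians(c["vfov"])/2)
ValueError: time passes only in moves, steps and waits
```

```bash
sed -i 's/^def cam/import functools\n@functools.cache\ndef cam/' h.py; python3 fit.py | tail -n +3; python3 -c "
from h import *; print(manip.current_clock())"
```

```text
top stand [0.5392 0.1752 0.1391] -102.01712036132812
top box [ 0.5866 -0.164   0.2144] -140.7747039794922 hole [ 0.5377 -0.1747]
side stand [0.54   0.1757 0.1169] -107.80868530273438
side box [ 0.5873 -0.1605  0.2157] -130.0303955078125 hole [ 0.5385 -0.1712]
hole direct [[ 0.53705197 -0.17472059]] [[ 0.53841353 -0.17385923]]
dowel top [[0.53847958 0.17292866]] [[0.5430914  0.18067966]]
0.1
```

```bash
python3 - <<'E'
from h import *
q=[0,1,0,0]; D=np.array([.539,.1745])
for p in([*D,.21],[*D,.099],[.538,-.174,.25],[.538,-.174,.15]): 
    s=manip.solve_ik(p,q); print(None if s is None else np.round(s,2))
manip.move_pose([*D,.215],q); print(manip.current_clock())
manip.servo_line([*D,.099],vel=.12); print(manip.current_clock(),manip.current_force())
cv2.imwrite("pics/s1.png",viewer.get_image("side")[:,:,::-1])
effector.close(f_grip=4); 
print(manip.current_clock(),manip.current_force(),manip.current_wrist_torque(),manip.current_finger_gap(),manip.current_tool_pos(),manip.current_gripper_force())
a=cv2.imread("pics/s1.png")[90:200,215:325]; im=viewer.get_image("side")[:,:,::-1]; b=im[90:200,215:325]
c=viewer.get_image("top")[160:270,180:290,::-1]
cv2.imwrite("pics/c1.png",cv2.resize(np.hstack([b,c]),None,fx=3.6,fy=3.6,interpolation=2)); cv2.imwrite("pics/s2.png",im)
E
```

```text
[-0.1   0.36 -0.32  1.78  0.13  1.02  1.1 ]
[-0.1   0.5  -0.33  1.87  0.22  0.81  1.03]
[ 0.08  0.3   0.22  1.76 -0.07  1.09  1.9 ]
[ 0.18  0.41  0.1   1.85 -0.05  0.89  1.88]
2.0083
3.125 [-0.58424808  0.08691424  0.03361906]
4.3833 [-0.0008911   0.370878   -0.48099354] [ 0.01609627 -0.0120301  -0.01776476] 0.011831220022739822 [0.53897847 0.17446914 0.0989913 ] 3.999827429652214
```

View pics/c1.png

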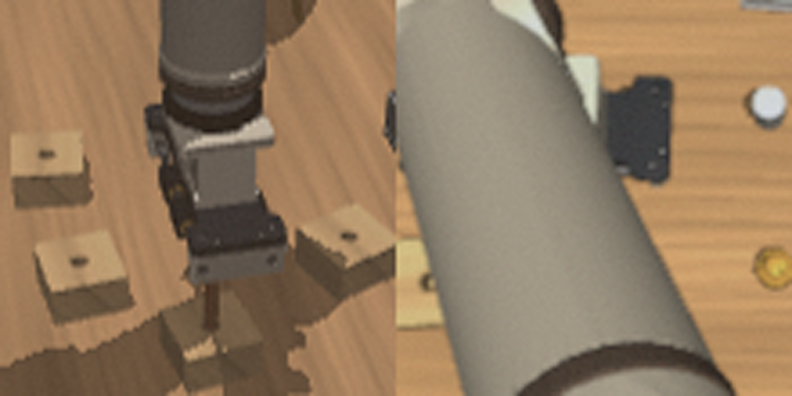

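The side view shows the dowel gripped between the fingers (gap 11.8 mm), upright at crop (210,305), and the stand is undisturbed. The arm hides the stand in the top view. Next I'll firm up the grip, lift, and carry it over the box hole.

```bash
python3 - <<'E'
from h import *
q=[0,1,0,0]; H=[.5377,-.1742]
effector.close(f_grip=35); print(manip.current_force())
manip.servo_line([.539,.1745,.26],vel=.12); print(manip.current_clock(),manip.current_force(),manip.current_finger_gap())
manip.move_pose([*H,.26],q)
manip.servo_line([*H,.203],vel=.1); manip.sleep(.2); print(manip.current_clock(),manip.current_force(),manip.current_tool_pos(),manip.current_tcp_rot())
im=viewer.get_image("side")[:,:,::-1]; t=viewer.get_image("top")[:,:,::-1]
cv2.imwrite("pics/s3.png",im); cv2.imwrite("pics/t3.png",t)
print(proj("side",[[*H,.112],[*H,.1],[*H,.182]]))
o=np.hstack([cv2.resize(im[200:290,270:330],None,fx=6,fy=6,interpolation=2),cv2.resize(t[145:235,300:370],None,fx=6,fy=6,interpolation=2)]);print(o.shape)
cv2.imwrite("pics/c3.png",o)
E
```

```text
[-0.79384321  0.44871481 -0.44128749]
6.1917 [-0.07592574 -0.38675307 -0.67632972] 0.011218378770845078
8.4167 [0.38635352 0.05166031 0.11472992] [ 0.53826872 -0.17437791  0.20383962] [ 2.56191553e-05  9.99999692e-01 -2.52909964e-04  7.42216830e-04]
[[304.53217314 253.65974007]
 [304.25623471 256.66258556]
 [306.24430948 235.02775442]]
(540, 780, 3)
```

View pics/c3.png

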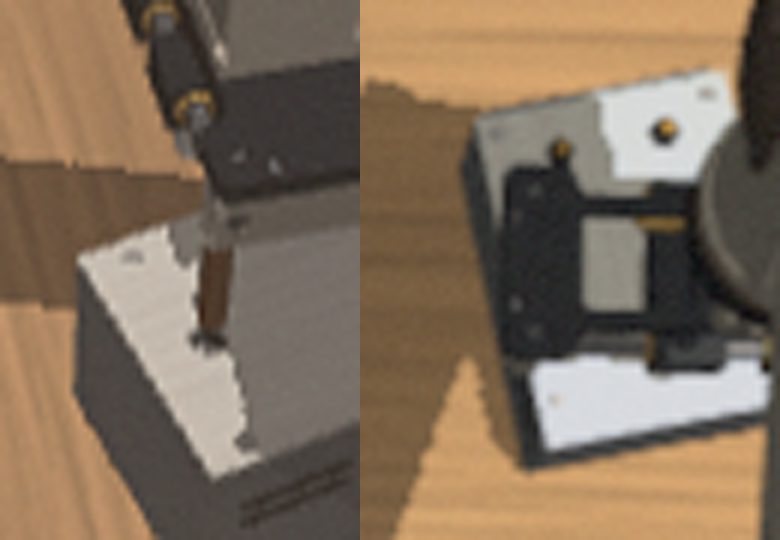

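The side crop shows the dowel foot at about px (305.3,255) just above the hole (centre about (304.4,256.6)), slightly right of it. In the top view the gripper covers the hole. I'll refine this to sub-pixel.

```bash
python3 - <<'E'
from h import *
s0=cv2.imread("pics/side0.png").astype(float).mean(2); s3=cv2.imread("pics/s3.png").astype(float).mean(2)
np.set_printoptions(linewidth=200)
print(s0[251:263,298:312].astype(int)); print(s3[240:262,298:314].astype(int))
t0=cv2.imread("pics/top0.png").astype(float).mean(2); print(t0[199:212,343:357].astype(int))
# hole in s0: darkness-weighted centroid
w=np.clip(180-s0[251:263,298:312],0,None); w[w<25]=0
yy,xx=np.mgrid[251:263,298:312]; print((w*xx).sum()/w.sum(),(w*yy).sum()/w.sum())
P=manip.current_tool_pos(); print(P,proj("side",[P-[0,0,.091],P-[0,0,.06],[P[0]+.001,P[1],P[2]-.091],[P[0],P[1]+.001,P[2]-.091]]))
E
```

```text
[[177 179 177 178 179 176 178 176 175 176 175 177 178 179]
 [180 180 177 176 177 176 175 177 176 179 179 177 176 174]
 [176 176 175 176 175 168 166 174 178 176 176 173 175 175]
 [174 174 176 171 156 128 117 138 151 171 179 178 176 178]
 [177 181 178 145 101  67  55  65  88 148 177 180 179 178]
 [176 179 176 123  60  68  53  41  43  97 172 179 177 176]
 [175 177 178 152  86 113 111 100  78  93 175 175 174 175]
 [178 178 180 182 145 161 153 158 130 143 178 178 177 176]
 [179 180 179 181 179 171 159 168 163 180 178 178 177 179]
 [178 177 176 178 177 177 177 179 180 180 179 178 176 175]
 [176 175 175 176 178 179 178 178 177 176 174 174 174 174]
 [176 178 179 180 179 178 178 175 174 174 174 173 176 175]]
[[141 110 113 113 113 109 102 100  86  88  83  90  91  94  96 101]
 [191 107 112 114 112  93  68  90  76  79  71 111 103 109 112 112]
 [188 105 111 110 113  93  51  63  58  60  61 115 113 113 111 112]
 [188 139 106 112 151  93  52  58  61  57  70 117 112 111 111 111]
 [187 189 141 149 193  85  53  57  56  57  68 115 112 111 109 108]
 [187 187 186 189 189  71  55  59  59  57  73 112 110 11
[... 1344 characters left out ...]
3 187 151 123 168 206 214 214 212]
 [214 214 214 207 195 194 196 162 112 129 187 213 213 213]
 [212 212 213 204 194 194 198 163 117 112 175 213 213 213]
 [214 214 213 210 196 193 196 161 120 145 192 214 213 213]
 [214 215 213 214 209 192 181 156 144 185 208 213 212 213]
 [214 214 212 214 213 198 186 179 187 207 212 213 212 213]
 [212 214 213 213 213 214 213 211 213 212 215 214 213 213]
 [212 213 212 213 213 212 212 214 214 213 212 213 212 213]
 [213 214 213 212 213 212 213 215 211 212 213 213 213 213]]
304.24831106440473 255.93784717009459
[ 0.53803268 -0.17437403  0.20359802] [[304.69846346 253.54039937]
 [305.43867401 245.52471805]
 [305.09725901 253.4664226 ]
 [304.58518771 253.21705192]]
```

Side-view edges put the dowel axis within about 0.1 px of the FK prediction, and the hole is about 0.5 mm towards −x. Next I'll descend by feel.

```bash
python3 - <<'E'
from h import *
H=[.5373,-.1742]
manip.servo_line([*H,.200],vel=.03); manip.sleep(.2)
F0=np.mean([manip.current_force() for _ in range(3)],0); print("F0",F0,manip.current_tool_pos())
z=.200; n=0
while z>.140:
    z-=.002; manip.servo_line([*H,z],vel=.03)
    f=manip.current_force()-F0; p=manip.current_tool_pos()
    print(round(manip.current_clock(),2),round(z,4),p.round(4),f.round(2))
    if f[2]>2.2 or np.hypot(f[0],f[1])>4: break
E
```

```text
F0 [-0.01769364  0.53055424  0.41354927] [ 0.53730825 -0.17421997  0.19998858]
9.22 0.198 [ 0.5371 -0.1742  0.1978] [-0.05 -1.3  -0.3 ]
9.47 0.196 [ 0.5372 -0.1742  0.1958] [ 0.07 -0.14 -1.12]
9.72 0.194 [ 0.5372 -0.1742  0.1938] [ 0.44 -0.5  -0.77]
9.97 0.192 [ 0.5372 -0.1742  0.1918] [ 0.44 -0.57 -0.48]
10.22 0.19 [ 0.5372 -0.1741  0.1898] [ 0.45 -1.1  -0.42]
10.47 0.188 [ 0.5372 -0.1742  0.1878] [-0.5  -0.75 -0.66]
10.72 0.186 [ 0.5372 -0.1742  0.1858] [-0.36 -0.28 -1.08]
10.97 0.184 [ 0.5371 -0.1742  0.1838] [-0.77 -0.94  0.36]
11.22 0.182 [ 0.5372 -0.1742  0.1818] [ 0.72  0.03 -0.72]
11.47 0.18 [ 0.5372 -0.1742  0.1798] [ 0.55 -0.77 -0.4 ]
11.72 0.178 [ 0.5372 -0.1742  0.1778] [ 0.02 -0.13 -0.36]
11.97 0.176 [ 0.5372 -0.1742  0.1758] [ 0.01 -1.42 -0.95]
12.22 0.174 [ 0.5375 -0.1743  0.1742] [ 0.17 -1.43  0.61]
12.47 0.172 [ 0.5377 -0.1744  0.1726] [-0.68 -0.73  4.01]
```

The foot entered the hole and met the catch about 16 mm down. I'll keep pressing, watching force and travel.

```bash
python3 - <<'E'
from h import *
H=[.5373,-.1742]; F0=.0
z=.172
while z>.160:
    z-=.001; manip.servo_line([*H,z],vel=.02)
    f=np.mean([manip.current_force() for _ in range(3)],0); p=manip.current_tool_pos()
    print(round(manip.current_clock(),2),round(z,4),p.round(4),f.round(2))
    if f[2]>11.5 or p[2]<.1672: break
manip.sleep(.4); print(manip.current_force(),manip.current_tool_pos(),manip.current_clock())
im=viewer.get_image("side")[:,:,::-1]; t=viewer.get_image("top")[:,:,::-1]
cv2.imwrite("pics/s4.png",im); cv2.imwrite("pics/t4.png",t)
cv2.imwrite("pics/c4.png",np.hstack([cv2.resize(im[190:310,270:390],None,fx=3.3,fy=3.3),cv2.resize(t[110:230,300:420],None,fx=3.3,fy=3.3)]))
E
```

```text
12.72 0.171 [ 0.5377 -0.1744  0.1718] [-1.57  0.66  6.89]
12.97 0.17 [ 0.5378 -0.1744  0.1709] [-0.36  0.31  7.61]
13.22 0.169 [ 0.5378 -0.1745  0.17  ] [-1.73  0.22  7.6 ]
13.47 0.168 [ 0.5378 -0.1745  0.1692] [-1.13 -0.17  9.66]
13.72 0.167 [ 0.5374 -0.1745  0.1678] [-1.5  -1.06  6.23]
13.97 0.166 [ 0.5375 -0.1745  0.1668] [-1.32 -0.37  7.35]
[-1.37082965  0.15821258  7.37666815] [ 0.5374804  -0.17448784  0.16683666] 14.3667
```

View pics/c4.png

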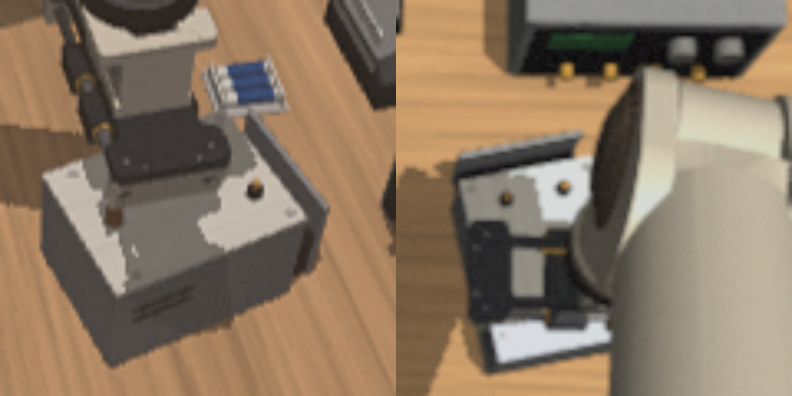

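Both views show the drawer front already sliding out (side crop (285,190), top crop (520,150)). I'll hold the catch pressed, then check.

```bash
python3 - <<'E'
from h import *
manip.sleep(2.5); print(manip.current_force(),manip.current_tool_pos(),manip.current_clock())
t=viewer.get_image("top")[:,:,::-1]; a=np.hstack([t[110:230,300:420]])
H=[.5375,-.1744]
manip.servo_line([*H,.203],vel=.08); manip.servo_line([*H,.26],vel=.12)
manip.move_pose([.539,.1745,.26],[0,1,0,0]); print(manip.current_clock())
manip.servo_line([.539,.1745,.148],vel=.1); manip.sleep(.3); print(manip.current_clock(),manip.current_tool_pos(),manip.current_force())
im=viewer.get_image("side")[:,:,::-1]; t=viewer.get_image("top")[:,:,::-1]; cv2.imwrite("pics/s5.png",im); cv2.imwrite("pics/t5.png",t)
cv2.imwrite("pics/c5.png",np.hstack([cv2.resize(x,(390,390),interpolation=2) for x in (t[100:230,290:420],im[140:205,240:305])]))
P=manip.current_tool_pos();print(proj("side",[P-[0,0,.091],P-[0,0,.05],[*P[:2],.04]]))
g=im.astype(float).mean(2).astype(int); np.set_printoptions(linewidth=220); print(g[164:192,264:284])
E
```

```text
[-1.63238257 -0.47202195  7.61600317] [ 0.53747685 -0.17451517  0.1668232 ] 16.9667
19.575
21.1417 [0.53921521 0.17454532 0.14839141] [ 0.14601611 -0.68554097  0.4608104 ]
[[273.13345273 176.25203335]
 [273.13584387 166.09813391]
 [273.13248398 180.36578118]]
[[133 134 134 114  75  81  85  74  55  59  55  56  78  79  84  84  82  81  79  77]
 [133 134 133  98  78 101  80  75  51  60  55  59  75  77  81  83  82  81  80  79]
 [133 135 134 131 101 132 102  72  55  60  55  58  74  76  78  85  83  82  82  79]
 [132 133 134 135 131 131 132  70  55  58  56  60  76  73  77  81  83  82  83  79]
 [135 135 133 134 132 131 131  69  52  59  53  61  79  72  77  77  82  82  81  80]
 [131 135 133 134 134 131 131  85  50  55  55  60  81  73  73  78  79  83  80  80]
 [130 134 135 135 134 117 117  99  54  58  56  61  83  81  81  82  80  83  83  82]
 [129 134 138 119 120  77  78  67  55  57  55  62  91  91  92  97  83  81  82  82]
 [129 117 120  78  82  83  83  74  55  56  58  63  98  99  97  95  89  83  82  83]
 [111  77  81  82  85  85  89  79  55  55  53  63  98  98  98  97  94  89  82  81]
 [ 79  87 
[... 784 characters left out ...]
47 116  90  94  94  94  92  91  96]
 [ 90  93  96  93  90  89 115 115 112 139 137 143 151 119  92  92  97  94  95  97]
 [ 76  93  93  94 120 118 153 150 146 137 135 140 148 156  89  94  96  92  90  90]
 [ 65  89  94 123 155 154 150 147 147 142 136 136 144 135  87  89  88  82  79  76]
 [ 66  75 123 158 155 153 152 147 149 146 131 128 124  81  81  77  74  73  76  75]
 [ 63  73 149 157 156 155 140 137 135 129  94  89  71  76  71  75  75  73  75  74]
 [ 63  68 107 145 139 133 103 101  88  76  77  74  74  74  67  76  75  74  75  76]
 [ 65  63  76 106  91  77  78  77  80  78  80  79  80  75  65  71  73  77  74  76]
 [ 64  64  76  78  79  81  80  81  83  81  80  81  79  79  72  69  69  73  74  74]]
```

View pics/c5.png

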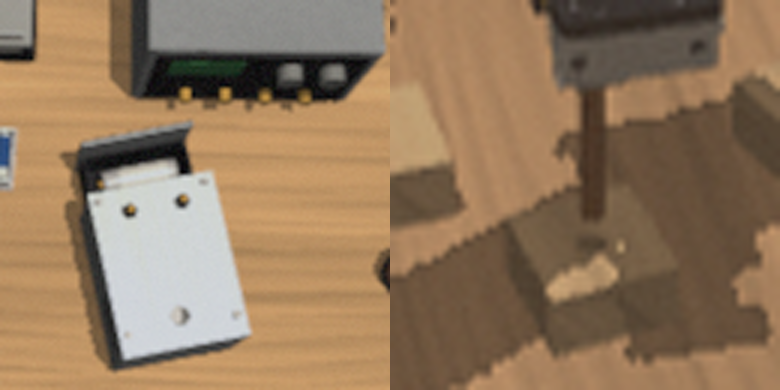

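The top crop shows the drawer out, its front at crop (135,140), and the hole free again. The side crop shows the dowel directly above the stand hole, with the hole centre at px (273.4,180.2) against a predicted 273.1/180.4. Next I'll insert it by feel.

```bash
python3 - <<'E'
from h import *
b=np.array([.5868,-.1635]);u=np.array([np.cos(.2145),np.sin(.2145)])
for px in([316.8,148.6],[353,141.3]): print("front edge beyond box end (z .095/.08)",[(toplane("top",px,z)[0]-b)@u-.08 for z in(.095,.08)])
S=[.5394,.1745]; F0=np.mean([manip.current_force() for _ in range(3)],0)
z=.148
while z>.094:
    z-=.004 if z>.104 else .001
    manip.servo_line([*S,z],vel=.04); f=manip.current_force()-F0; p=manip.current_tool_pos()
    print(round(manip.current_clock(),2),round(z,4),p.round(4),f.round(2))
    if f[2]>3 or np.hypot(f[0],f[1])>6: break
E
```

```text
front edge beyond box end (z .095/.08) [np.float64(0.04790873710859704), np.float64(0.052367483916331545)]
front edge beyond box end (z .095/.08) [np.float64(0.04867243827299707), np.float64(0.05314187482630277)]
21.49 0.144 [0.5391 0.1744 0.1436] [-0.43  0.04 -0.69]
21.74 0.14 [0.5391 0.1744 0.1396] [0.18 0.79 0.6 ]
21.99 0.136 [0.5391 0.1744 0.1356] [-0.27 -0.22 -0.51]
22.24 0.132 [0.5392 0.1744 0.1317] [-0.71 -0.23 -0.71]
22.49 0.128 [0.5391 0.1744 0.1277] [-0.68  0.02 -0.41]
22.74 0.124 [0.5391 0.1744 0.1237] [-0.31  1.2   0.73]
22.99 0.12 [0.5391 0.1744 0.1196] [ 0.2  -0.34  0.  ]
23.24 0.116 [0.5392 0.1744 0.1157] [-0.28  0.04 -0.39]
23.49 0.112 [0.5391 0.1744 0.1117] [-0.08 -0.5  -0.78]
23.74 0.108 [0.5392 0.1744 0.1077] [-0.16  0.29  0.08]
23.99 0.104 [0.5392 0.1744 0.1037] [-0.4   0.4   0.13]
24.24 0.103 [0.5394 0.1745 0.103 ] [ 0.19  0.91 -0.32]
24.49 0.102 [0.5394 0.1745 0.102 ] [-0.6   1.02 -0.08]
24.74 0.101 [0.5393 0.1745 0.1009] [-0.99 -0.14 -1.51]
24.99 0.1 [0.5393 0.1745 0.0999] [-0.59  0.01  0.43]
25.24 0.099 [0.5395 0.1745 0.099 ] [-0.21  0.31 -0.67]
25.49 0.098 [0.5398 0.1746 0.0989] [-2.03  0.12  6.88]
```

Bottom contact came at the same height as the original grasp, so the dowel didn't slip. I'll ease off, release, retreat and check.

```bash
python3 - <<'E'
from h import *
S=[.5394,.1745]
manip.servo_line([*S,.0991],vel=.03); manip.sleep(.2); effector.open_jaws(); print(manip.current_finger_gap(),manip.current_force())
manip.servo_line([*S,.23],vel=.12)
manip.move_pose([.40,.45,.30],[0,1,0,0]); manip.sleep(.5); print(manip.current_clock())
im=viewer.get_image("side")[:,:,::-1]; t=viewer.get_image("top")[:,:,::-1]
print(cv2.imwrite("pics/s6.png",im))
cv2.imwrite("pics/c6.png",np.hstack([cv2.resize(x,(390,390),interpolation=2) for x in (t[80:280,180:380],im[130:210,230:310])]))
E
```

```text
0.09187124696371632 [ 0.27398781 -0.38423902 -0.62438918]
30.2167
True
```

View pics/c6.png

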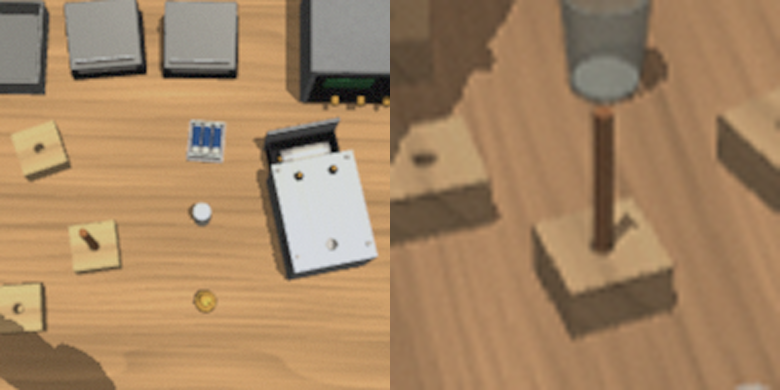

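The dowel stands upright in its stand (side crop (602,180)), the drawer is open (top crop (303,140)), and the bystanders in view are in place. The robot is clear.

```bash
python3 -c "
from bench import manip
print(manip.hand_in())"
```

```text
the job is handed in; nothing more can be done
None
```

The job is handed in at about 30 s: the drawer measures about 50 mm open in the top view, the dowel is back standing on the bottom of its stand's hole and released, nothing else was touched, and the hand-in returned no verdict.

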